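# Shut the microcentrifuge and give the tubes a short spin

### The arm

A 6-joint arm with a two-finger parallel gripper is mounted at the origin on the work surface. World frame = base frame: x ahead of the robot, y to its left, z up, the work surface at z = 0. Lengths are in m, angles in rad, forces in N, time in s.
With the tool pointing down it reaches from about 0.25 to 0.8 m from the base axis. Payload 8.5 kg.
Tool frame: the origin (TCP) lies midway between the tips of the shut fingers; the grasp point (between the pads) lies 19 mm behind it; z points along the fingers, y is the direction in which the jaws open and shut (so a half turn about z gives the same grasp; the last joint's range is limited). The gripper opens to 85 mm and grips with 20 to 120 N. Pads are 22 mm wide; open, the fingers measure 114 mm over their backs; the gripper's body (76 mm by 85 mm) begins 54 mm behind the grasp point. The pads swing forward as they close: fully open they stand 13 mm farther back than shut.
Start: joints at [-1.178, 0.238, -0.013, 1.319, 0, 1.571], TCP at [0.201, -0.485, 0.231] pointing down, gripper open.
Joint ranges: [-2.66, 2.66], [-1.03, 1.9], [-1.14, 1.46], [-1.82, 2.27], [-1.45, 1.34], [-3.14, 3.14]. Speed limits (rad/s): [2.22, 2.22, 2.79, 3.14, 3.14, 3.14].

### API

Orientations are given as a 3x3 rotation matrix whose columns are the frame's x, y, z axes.
In Python, from bench import status, optics, bot gives the robot as it stands.
- The arm moves only by the tool jog_arm, never from a script. Its argument "motion" is a list of rows, each a list of 3 entries, a list of its own where there are three numbers: the shift along the tool's x, y, z in units of 0.5 m (1.0 is 0.5 m), then the turn, a rotation vector about the tool's x, y, z in units of pi/4 rad (1.0 is pi/4 rad), then the gripper's target within -1 to 1 (fully open at 1, half-way at 0, shut at -1). A call has 1 to 8 rows; each row shifts and turns the commanded pose from where the row before left it, along the tool's axes as they then stand; what a row does not reach is not made up. A row lasts 1/12 s, in which the tool goes at most 41.7 mm and 7.16 degrees, less where a joint would pass 70% of its speed; a pose out of reach is approached as far as the arm can. A call with a number of a shift or a turn outside -1 to 1 is refused whole. A call with a gripper value outside its range is refused whole. The fingers move at their own pace and stop on an object; the grip force is fixed at half the most. Time passes only in rows, so rows that do not move let the fingers close. It gives the time, the measured TCP pose, the force and the opening at its end, in the units of the state.
- status.sense(): the state, without advancing time (a new reading comes with each control period).
- optics.grab_frame(name): name is "scene" or "top" or "wrist"; returns the picture (400x640x3 uint8, red, green, blue); there is no depth.
- optics.calibration(name): a dict with "intrinsics" (3x3 intrinsics, pixels), "R" (3x3) and "t" (3): a world point X has camera coordinates R X + t. Camera axes: x right, y down, z forward; pixel columns grow to the right and rows downward; lengths in m; the calibration is good to about 2 mm. The wrist camera is an equidistant fisheye: a pixel r from the principal point sees the ray r / f radians off the axis. A picture is of the moment at which its call begins: read the wrist's pose just before it. calibration takes no time and is no camera call; for the wrist camera it gives the pose at the moment of the call.
- bot.sign_off(): hands the job in, once; it reports no verdict.
The state is a dict: "clock": time; "joint_positions": joint angles; "dq": joint speeds; "joint_efforts": joint torques, N m; "tcp_pos": TCP position; "ee_rot": TCP orientation; "ft_force": force on the tool from outside, world axes, zero at the start; "moment": the same for the moment, N m; "width": finger opening in m.
Only numpy, scipy, OpenCV 4.12 (cv2) and the standard library are available. Lean on these libraries where they do the work, as an engineer would, in place of code of your own. Each camera call takes 0.05 s, during which the arm holds its last target.

### The job

The six tubes are loaded: push the microcentrifuge's lid down with your fingertips, without slamming it, until it snaps fully shut, then press the small round short-spin key and keep it down for at least three seconds before letting go. Keep your fingers off the inside of the lid and off the rotor, do not press the round key while the lid is open or the wide start key at any time, and leave everything else on the bench where it is.

Things in the scene. Friction and masses are not known exactly. Their poses are not given: they have to be found in the camera images.
- centrifuge: Microcentrifuge fixed to the bench, left or right (a lidless block heater of like size takes the other place): grey box 255 mm deep (x), 190 mm wide (y), chamber rim 85 mm high. Origin at the underside: front face 137 mm to -x, rear 118 mm to +x. Own x points from the control panel (front, towards the robot) to the lid hinge (rear), y to the left seen from the front, z up.
- lid (a joint): Lid angle, rad: 0 shut, 1.75 fully open; starts at 1.05 to 1.4, standing up with its outer face turned up and rearward. Turns about the centrifuge's +y axis through lid_hinge. Stiff hinge (0.22 N m): it stays where left. At about 0.06 rad it meets a sprung catch; below about 0.025 it snaps home and stays. Over 4 rad/s is slamming.
- lid_hinge (a point): Middle of the hinge axis: 100 mm behind the centrifuge's origin (own +x), 88 mm above the bench. The lid is a shallow round dish of smoked clear plastic, 160 mm across, 30 mm deep, wall 4 mm, its flat outer top 124 mm across; its centre is 85 mm from the hinge axis, front edge 165 mm, small lip to 176 mm.
- lid_push (a point): Point to push: on the flat outer top of the lid, on its middle line, 130 mm from the hinge axis and 30 mm above the rim plane (which holds the hinge axis). Moves with the lid; 118 mm above the bench when shut. Axes of the lid: z outward normal of the flat top, x from front edge to hinge. Pushing past the catch here takes about 6 N.
- lid_seal: Rubber sealing ring on the inside of the lid, 151 mm across, 5 mm high, just within the rim; origin on its axis at the rim plane. Not to be touched.
- rotor: Dark 12-place rotor with six capped tubes, 116 mm across and 24 mm high, in the chamber; origin at its underside on its axis, 54 mm above the bench. Not to be touched.
- short_key (a joint): Travel of the short-spin key, m: 0 up, 0.004 fully down. Round grey key, 20 mm across, standing 8 mm proud at the left end of the sloping front panel (own +y side). Springs back; 1.7 N to start, 3.9 N fully down. Down means more than 0.0025.
- short_top (a point): Centre of the top face of the round short-spin key, 70 mm above the bench. Its z axis is the outward normal of the panel, tilted 0.21 rad from vertical towards the front (own -x); the key moves along -z. 30 mm behind it (own +x) the shell steps up to the 85 mm rim.
- start_key (a joint): Travel of the start key, m: 0 up, 0.004 fully down; same spring. Wide rectangular grey key, 36 x 16 mm, at the right end of the panel. To be left alone.
- start_top (a point): Centre of the top face of the wide start key, 124 mm to the right (own -y) of the round key.
- pipette: Bystander: hand pipette lying in front of the block heater, 258 mm long, 30 mm high. Origin at the underside of its grip, x along it to the tip.
- tube_rack: Bystander: blue tube rack, 215 x 100 mm, 49 mm high with tubes. Origin under its centre.
- tip_box: Bystander: closed box of pipette tips, 124 x 87 mm, 68 mm high. Origin under its centre.
- well_plate: Bystander: black-edged well plate, 127 x 85 mm, 14 mm high. Origin under its centre.
- reagent: Bystander: small amber bottle, 48 mm across, 85 mm high, standing just behind the centrifuge. Origin under its centre.
- marker: Bystander: marker pen lying across the front of the centrifuge, 18 x 117 mm (along its y), 17 mm high. Origin under its centre.
- timer: Bystander: white bench timer lying flat, 62 x 70 mm, 20 mm high. Origin under its centre.

How it is judged:
On the way, in this order (a step that is already met when the one before it is completed fails the run):
1. the lid is snapped fully shut (value of joint lid below 0.015 rad), for 0.2 s.
2. the round short-spin key is held down for three seconds with the lid shut (value of joint short_key above 0.0025 m and value of joint lid below 0.015 rad), for 3 s.
At the end, for the whole second after the job is handed in: The lid is snapped shut (under 0.015 rad), the round key has been held down (over 2.5 mm of its 4 mm) for three seconds without a break with the lid shut and has come up again (under 1 mm), and the wide start key is up (value of joint lid below 0.015 rad and value of joint each of short_key, start_key below 0.001 m); the robot touches nothing.
It fails at once if the lid is slammed (over 4 rad/s before it reaches the catch) (velocity of joint lid below -4 rad/s and value of joint lid above 0.1 rad).
It fails at once if the inside of the lid (or its rim, pinched) or the rotor is touched (contact force between the fingers and lid_seal above 0.5 N or contact force between the arm and rotor above 0.5 N).
It fails at once if the round key is pressed while the lid is open (value of joint short_key above 0.002 m and value of joint lid above 0.04 rad).
It fails at once if the wide start key is pressed (value of joint start_key above 0.002 m).
It fails at once if a bystander is lifted or moved over 25 mm (distance of any of pipette, tube_rack, tip_box, well_plate, reagent, marker, timer from where it was at the start of the episode above 0.025 m).
It also fails if it takes over 54 s, if anything falls off the work surface, if the arm or the gripper's body presses on something with over 40 N, if the wrist force passes 120 N, or if a joint passes its speed limit or range.

## Working session

There is one attempt and no reset: what is moved stays moved. The work goes in short steps, Python scripts to look and compute and a tool call to move; the robot and the scene stay as the last step left them, time stands still between calls to the robot, and variables do not carry over. Pictures are saved under pics/ and viewed, and the job is handed in when it is done.

Besides the shell and the picture viewer there is one more tool, called after "Emit:" as name(argument=value, ...) on one line, values as JSON. jog_arm: Moves the arm, as the interface text tells. Its arguments: {"type":"object","properties":{"motion":{"type":"array"}},"required":["motion"]}

```bash
mkdir -p pics
python3 - <<'E'
from bench import status, optics
import cv2
for n in ["scene","top"]:
    im=optics.grab_frame(n); cv2.imwrite(f"pics/{n}0.png",im[:,:,::-1]); c=optics.calibration(n); print(n,c)
print(status.sense())
E
```

```text
scene {'intrinsics': array([[427.44678429,   0.        , 306.44462971],
       [  0.        , 427.44678429, 203.53896897],
       [  0.        ,   0.        ,   1.        ]]), 'R': array([[-0.69200118,  0.72179831,  0.01189816],
       [ 0.41994999,  0.41591031, -0.80663537],
       [-0.58717661, -0.55319599, -0.59092962]]), 't': array([ 0.3257722 , -0.13174768,  1.4924215 ])}
top {'intrinsics': array([[361.11912602,   0.        , 318.75818258],
       [  0.        , 361.11912602, 197.69309638],
       [  0.        ,   0.        ,   1.        ]]), 'R': array([[-0.09308101, -0.9956569 ,  0.0018056 ],
       [-0.96849421,  0.09012063, -0.23215778],
       [ 0.23098678, -0.02335819, -0.97267646]]), 't': array([0.04541527, 0.51862896, 0.94875046])}
{'clock': 0.1, 'joint_positions': array([-1.17795036e+00,  2.38719993e-01, -1.41611734e-02,  1.31921913e+00,
       -1.65136580e-05,  1.57076542e+00]), 'dq': array([ 0.00076604, -0.00218335,  0.00087529, -0.00027444,  0.00120233,
       -0.00090559]), 'joint_efforts': array([ 6.36576187e-04, -5.39721787e+01,  3.46996915e+01,  1.33820472e-02,
       -2.56893838e-05,  2.32347065e-05]), 'tcp_pos': array([ 0.2008306 , -0.48465983,  0.23074576]), 'ee_rot': array([[ 9.23811470e-01,  3.82847363e-01, -5.14441601e-04],
       [ 3.82847708e-01, -9.23810693e-01,  1.19831911e-03],
       [-1.64733386e-05, -1.30397373e-03, -9.99999150e-01]]), 'ft_force': array([ 0.71444872, -0.01868297,  0.45636254]), 'moment': array([-0.02373326, -0.00037402, -0.00975922]), 'width': 0.0855140760920653}
```

```bash
ls -la; ls pics
```

```text
total 12
drwxr-xr-x  3 agent agent 4096 Dec  7 16:05 .
drwxr-xr-x 23 root  root  4096 Dec  7 16:05 ..
drwxr-xr-x  2 agent agent 4096 Dec  7 16:05 pics
scene0.png
top0.png
```

View pics/scene0.png

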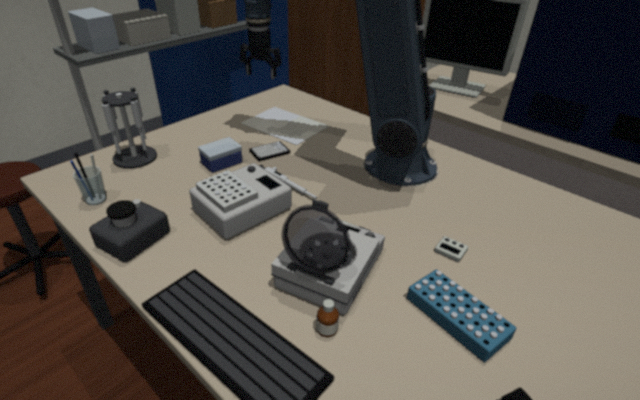

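View pics/top0.png

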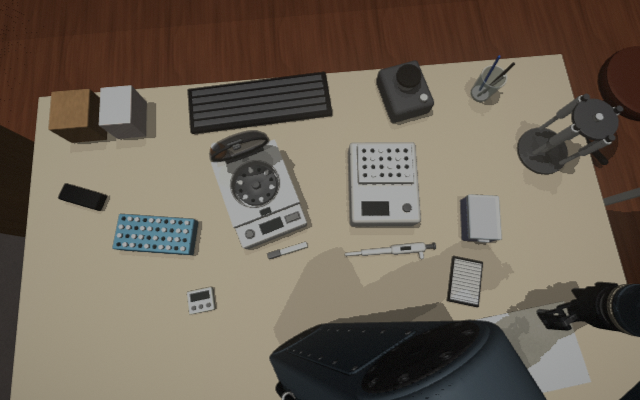

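Run:
```python
import cv2
a=cv2.imread('pics/top0.png'); cv2.imwrite('pics/topc.png',cv2.resize(a[20:210,140:400],None,fx=3,fy=3,interpolation=cv2.INTER_CUBIC))
a=cv2.imread('pics/scene0.png'); cv2.imwrite('pics/scenec.png',cv2.resize(a[90:290,340:600],None,fx=3,fy=3,interpolation=cv2.INTER_CUBIC))
```

```text
(no output)
```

View pics/topc.png

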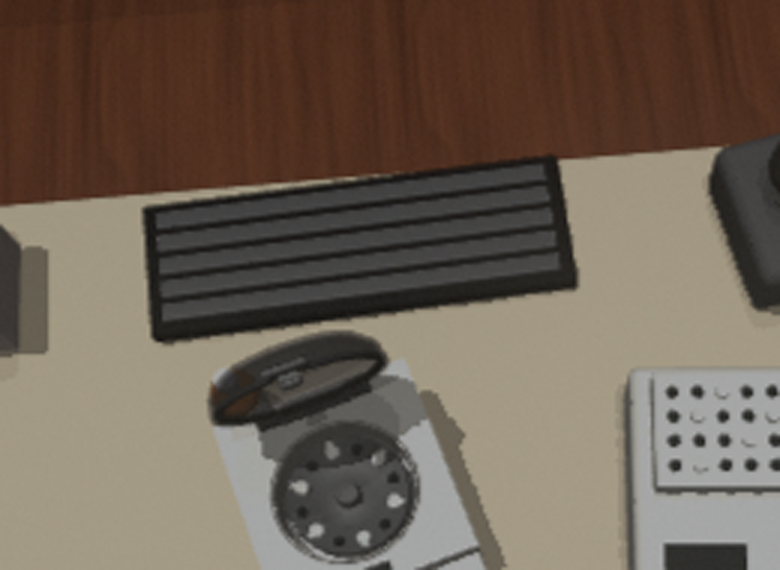

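View pics/scenec.png

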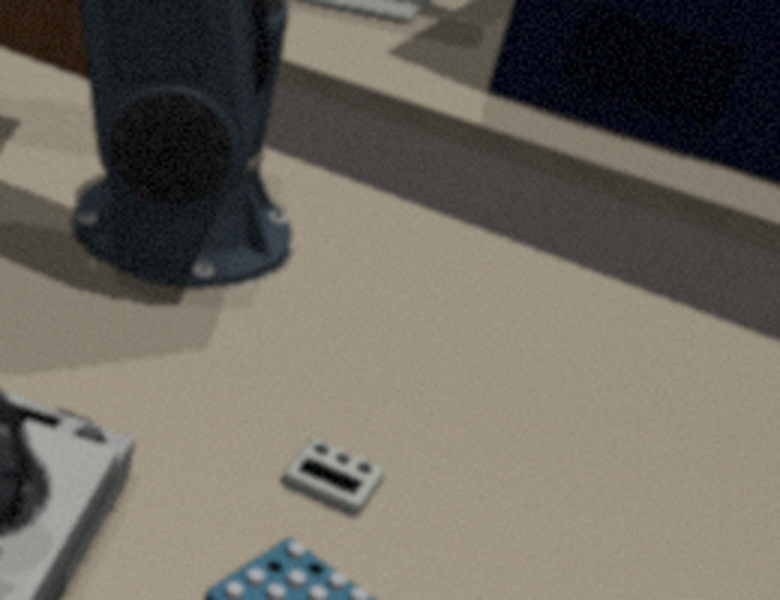

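Run:
```python
import cv2
a=cv2.imread('pics/top0.png'); cv2.imwrite('pics/topc2.png',cv2.resize(a[120:260,200:330],None,fx=4.2,fy=4.2,interpolation=cv2.INTER_CUBIC))
a=cv2.imread('pics/scene0.png'); cv2.imwrite('pics/scenec2.png',cv2.resize(a[190:340,260:400],None,fx=4,fy=4,interpolation=cv2.INTER_CUBIC))
```

```text
(no output)
```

View pics/topc2.png

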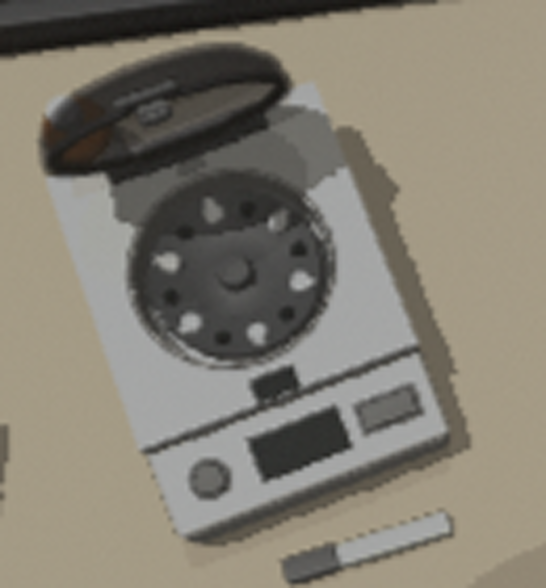

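View pics/scenec2.png

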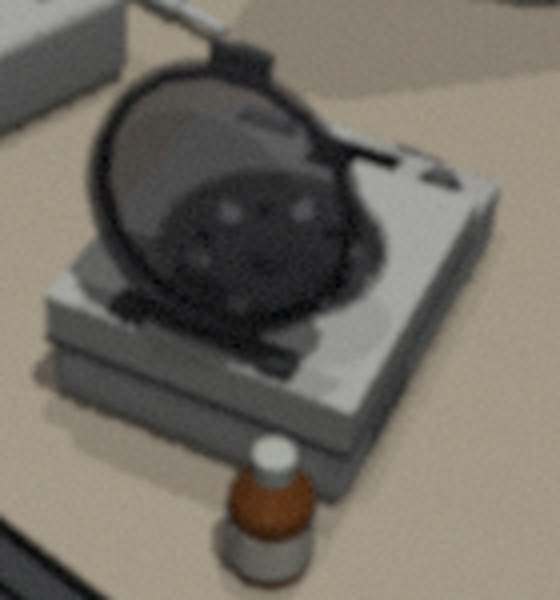

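The centrifuge is on the left. The top view shows the round key at about (250,234), the start key at (293,217) and the rotor hub at (256,185). The lid is open and the marker lies in front. Next I'll fit the pose and lid angle.

```bash
cat > h.py <<'E'
import numpy as np, cv2
from bench import status, optics
from scipy.optimize import least_squares
def proj(c,X):
    p=np.asarray(X)@c['R'].T+c['t']; q=p@c['intrinsics'].T; return q[:,:2]/q[:,2:]
def own(p,X):
    c,s=np.cos(p[2]),np.sin(p[2]); X=np.asarray(X,float)
    return X@np.array([[c,-s,0],[s,c,0],[0,0,1]]).T+[p[0],p[1],0]
def lid(p,a,X): # X in lid coords: r forward from hinge, y, h outward -> own
    X=np.asarray(X,float); r,y,h=X.T
    # shut: own x=.1-r, z=.088+h ; open raises r
    return own(p,np.c_[.1-r*np.cos(a)+h*np.sin(a), y, .088+r*np.sin(a)+h*np.cos(a)])
E
python3 - <<'E'
from h import *
ct,cs=optics.calibration('top'),optics.calibration('scene')
T=lambda u,v:(200+u/4.2,120+v/4.2)
S=lambda u,v:(260+u/4,190+v/4)
obsT=np.array([T(210,478),T(390,408),T(237,272),T(318,85),T(420,348),T(145,450)])
obsS=np.array([S(352,410),S(48,300)])
th=np.linspace(0,2*np.pi,60)
def circ(r,h): return np.c_[.085+r*np.cos(th),r*np.sin(th),0*th+h]
def res(q):
    kx=q[3];p=q[:3]
    w=own(p,[[kx,.062,.07],[kx,-.062,.07],[.015,0,.08],[.118,-.095,.085],[kx+.03,-.095,.085],[kx+.03,.095,.085]])
    w2=own(p,[[.118,.095,.085],[.118,-.095,.085]])
    return np.r_[(proj(ct,w)-obsT).ravel(),(proj(cs,w2)-obsS).ravel()]
r=least_squares(res,[.6,.15,.2,-.1],loss='soft_l1');print(r.x,np.round(res(r.x).reshape(-1,2),1))
p=r.x[:3]; np.save('p.npy',r.x)
for a in (1.05,1.15,1.25,1.35):
    print(a,(proj(cs,lid(p,a,[[.176,0,0.005]]))-[260,190])*4, (proj(ct,lid(p,a,[[.165,0,0],[.085,.08,0],[.085,-.08,0]]))-[200,120])*4.2)
    it=cv2.resize(cv2.imread('pics/top0.png')[120:260,200:330],None,fx=4.2,fy=4.2); isx=cv2.resize(cv2.imread('pics/scene0.png')[190:340,260:400],None,fx=4,fy=4)
    for X,col in ((circ(.08,0),(0,255,0)),(circ(.062,.03),(0,0,255))):
        W=lid(p,a,X)
        cv2.polylines(it,[((proj(ct,W)-[200,120])*4.2).astype(int)],True,col)
        cv2.polylines(isx,[((proj(cs,W)-[260,190])*4).astype(int)],True,col)
    o=np.zeros((600,1120,3),np.uint8);o[:588,:546]=it;o[:600,556:1116]=isx[:600]
    cv2.imwrite(f'pics/fit{a}.png',cv2.resize(o,(800,428)))
E
```

```text
[ 0.55525564  0.16198869  0.28245882 -0.10712808] [[ 0.1  0.2]
 [ 0.1  0.3]
 [-0.2 -0.3]
 [-0.1 -0.7]
 [ 0.1 -0.9]
 [-0.8  0.2]
 [ 0.4 -0.2]
 [-0.3 -2.5]]
1.05 [[285.24538308  19.57681264]] [[189.65973348 193.92270261]
 [ 66.09994329 218.01955406]
 [313.8944865  127.13249469]]
1.15 [[273.23676594  23.08998062]] [[178.54136042 166.38732106]
 [ 60.53069372 204.9875657 ]
 [308.97060836 114.08817962]]
1.25 [[260.12297032  29.93411123]] [[167.49719058 138.47425836]
 [ 55.12379298 191.79533642]
 [303.98807972 100.9668045 ]]
1.35 [[246.00517037  40.20130141]] [[156.70209182 110.62046839]
 [ 49.94877607 178.61018592]
 [299.00990275  87.93460449]]
```

View pics/fit1.35.png

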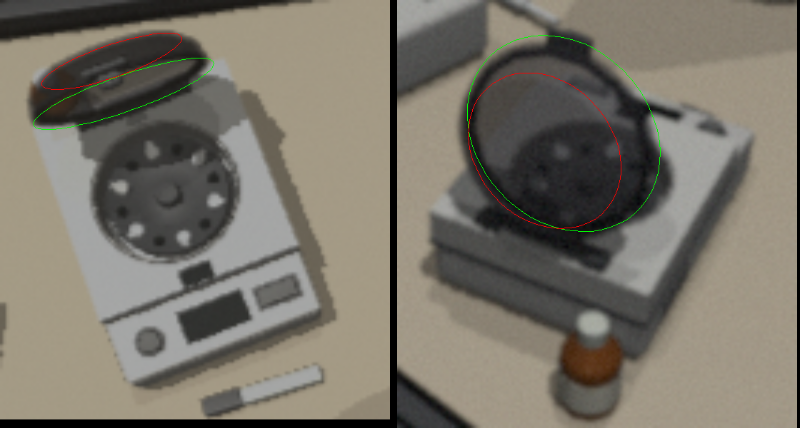

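View pics/fit1.25.png

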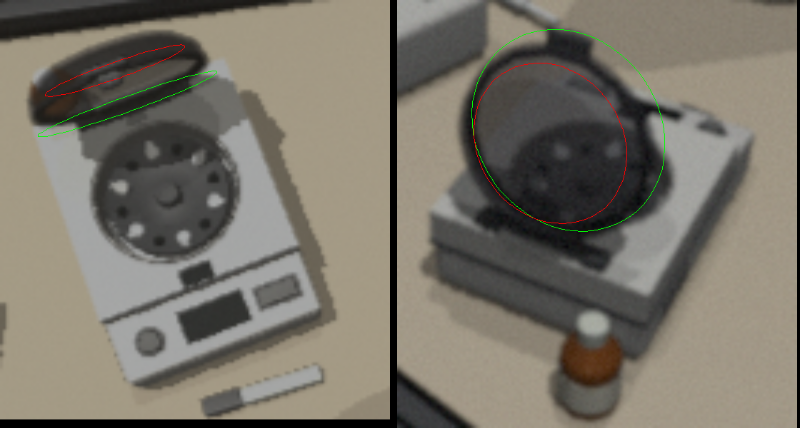

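The lid angle comes out at about 1.38 rad, so the outer face points mainly rearward. I'll come down vertically behind the lid with shut fingers, push its back face forward along the arc, then finish from above.

Emit:
jog_arm(motion=[[[0, 0, -0.07], [0, 0, 0.07], -1], [[0, 0, -0.07], [0, 0, 0.072], -1], [[0, 0, -0.07], [0, 0, 0], -1], [[0, 0, -0.07], [0, 0, 0], -1], [[0, 0, 0], [0, 0, 0], -1]])

```text
clock: 0.52
tcp_pos: [0.2014, -0.4862, 0.3774]
ee_rot: [[0.961, 0.278, 0.003], [0.278, -0.961, -0.008], [0.001, 0.008, -1.0]]
ft_force: [0.5, 0.5, -0.2]
width: 0.0256
```

```bash
cat >> h.py <<'E'
P=lambda: np.load('p.npy')
def tcp_own():
    s=status.sense(); p=P(); d=s['tcp_pos']-[p[0],p[1],0]; c,q=np.cos(p[2]),np.sin(p[2])
    return s,np.array([c*d[0]+q*d[1],-q*d[0]+c*d[1],d[2]])
def rep():
    s,o=tcp_own(); R=s['ee_rot']; print('t',round(s['clock'],2),'own',np.round(o,4),'yaw',np.round(np.arctan2(R[1,0],R[0,0]),3),'z',np.round(R[:,2],3),'F',np.round(s['ft_force'],1),'w',round(s['width'],4),'q',np.round(s['joint_positions'],2))
E
python3 - <<'E'
from h import *
rep(); s,o=tcp_own()
print('to go /0.5 in tool axes', np.array([.157-o[0],o[1],0])/.5)
E
```

```text
t 0.52 own [-0.5204 -0.5239  0.3774] yaw 0.281 z [ 0.003 -0.008 -1.   ] F [ 0.5  0.5 -0.2] w 0.0256 q [-1.18  0.23  0.35  1.68 -0.    1.68]
to go /0.5 in tool axes [ 1.3548964  -1.04771329  0.        ]
```

Emit:
jog_arm(motion=[[[0.0565, -0.0437, 0], [0, 0, 0], -1], [[0.0565, -0.0437, 0], [0, 0, 0], -1], [[0.0565, -0.0437, 0], [0, 0, 0], -1], [[0.0565, -0.0437, 0], [0, 0, 0], -1], [[0.0565, -0.0437, 0], [0, 0, 0], -1], [[0.0565, -0.0437, 0], [0, 0, 0], -1], [[0.0565, -0.0437, 0], [0, 0, 0], -1], [[0.0565, -0.0437, 0], [0, 0, 0], -1]])

```text
clock: 1.18
tcp_pos: [0.3701, -0.2527, 0.3711]
ee_rot: [[0.961, 0.277, -0.0], [0.277, -0.961, 0.0], [-0.0, -0.0, -1.0]]
ft_force: [1.2, -0.9, 0.1]
width: -0.0001
```

Emit:
jog_arm(motion=[[[0.0565, -0.0437, 0], [0, 0, 0], -1], [[0.0565, -0.0437, 0], [0, 0, 0], -1], [[0.0565, -0.0437, 0], [0, 0, 0], -1], [[0.0565, -0.0437, 0], [0, 0, 0], -1], [[0.0565, -0.0437, 0], [0, 0, 0], -1], [[0.0565, -0.0437, 0], [0, 0, 0], -1], [[0.0565, -0.0437, 0], [0, 0, 0], -1], [[0.0565, -0.0437, 0], [0, 0, 0], -1]])

```text
clock: 1.85
tcp_pos: [0.5388, -0.0219, 0.371]
ee_rot: [[0.961, 0.278, -0.0], [0.278, -0.961, 0.0], [-0.0, -0.0, -1.0]]
ft_force: [1.4, -0.9, 0.2]
width: 0.0
```

Run:
```python
from h import *
rep(); s,o=tcp_own()
print('to go /0.5 in tool axes', np.array([.157-o[0],o[1],0])/.5)
```

```text
t 1.85 own [-0.0671 -0.172   0.371 ] yaw 0.281 z [-0.  0. -1.] F [ 1.4 -0.9  0.2] w 0.0 q [-0.04  0.26  0.37  1.68  0.    2.82]
to go /0.5 in tool axes [ 0.4481293  -0.34408178  0.        ]
```

Joint 6 would reach its limit here, so I'll turn the tool half a turn, which is symmetric.

Emit:
jog_arm(motion=[[[0, 0, 0], [0, 0, -0.154], -1], [[0, 0, 0], [0, 0, -0.154], -1], [[0, 0, 0], [0, 0, -0.154], -1], [[0, 0, 0], [0, 0, -0.154], -1], [[0, 0, 0], [0, 0, -0.154], -1], [[0, 0, 0], [0, 0, -0.154], -1], [[0, 0, 0], [0, 0, -0.154], -1], [[0, 0, 0], [0, 0, -0.154], -1]])

```text
clock: 2.52
tcp_pos: [0.5381, -0.0236, 0.3709]
ee_rot: [[0.311, 0.951, -0.001], [0.951, -0.311, 0.0], [-0.0, -0.001, -1.0]]
ft_force: [0.0, 0.5, 0.1]
width: -0.0
```

Emit:
jog_arm(motion=[[[0, 0, 0], [0, 0, -0.154], -1], [[0, 0, 0], [0, 0, -0.154], -1], [[0, 0, 0], [0, 0, -0.154], -1], [[0, 0, 0], [0, 0, -0.154], -1], [[0, 0, 0], [0, 0, -0.154], -1], [[0, 0, 0], [0, 0, -0.154], -1], [[0, 0, 0], [0, 0, -0.154], -1], [[0, 0, 0], [0, 0, -0.154], -1]])

```text
clock: 3.18
tcp_pos: [0.538, -0.0236, 0.3709]
ee_rot: [[-0.607, 0.795, -0.001], [0.795, 0.607, 0.0], [0.001, -0.001, -1.0]]
ft_force: [0.2, 0.6, -0.6]
width: 0.0
```

Emit:
jog_arm(motion=[[[0, 0, 0], [0, 0, -0.154], -1], [[0, 0, 0], [0, 0, -0.154], -1], [[0, 0, 0], [0, 0, -0.154], -1], [[0, 0, 0], [0, 0, -0.154], -1], [[0, 0, 0], [0, 0, -0.154], -1], [[0, 0, 0], [0, 0, -0.154], -1], [[0, 0, 0], [0, 0, -0.154], -1], [[0, 0, 0], [0, 0, -0.154], -1]])

```text
clock: 3.85
tcp_pos: [0.538, -0.0237, 0.3709]
ee_rot: [[-0.999, -0.048, -0.001], [-0.048, 0.999, 0.0], [0.001, 0.0, -1.0]]
ft_force: [0.3, 0.2, 0.7]
width: -0.0002
```

Emit:
jog_arm(motion=[[[0, 0, 0], [0, 0, -0.154], -1], [[0, 0, 0], [0, 0, -0.15], -1], [[0, 0, 0], [0, 0, 0], -1]])

```text
clock: 4.1
tcp_pos: [0.5381, -0.0237, 0.3709]
ee_rot: [[-0.959, -0.283, -0.001], [-0.283, 0.959, 0.0], [0.001, 0.0, -1.0]]
ft_force: [-0.3, -0.6, 0.0]
width: -0.0002
```

Run:
```python
from h import *
rep(); s,o=tcp_own()
print('to go /0.5 in own axes', np.array([.157-o[0],-o[1],0])/.5)
im=optics.grab_frame('wrist'); cv2.imwrite('pics/w1.png',im[:,:,::-1])
```

```text
t 4.1 own [-0.0682 -0.1735  0.3709] yaw -2.855 z [-0.001  0.    -1.   ] F [-0.3 -0.6  0. ] w -0.0002 q [-0.04  0.26  0.37  1.68  0.   -0.33]
to go /0.5 in own axes [0.45049376 0.3469964  0.        ]
```

View pics/w1.png

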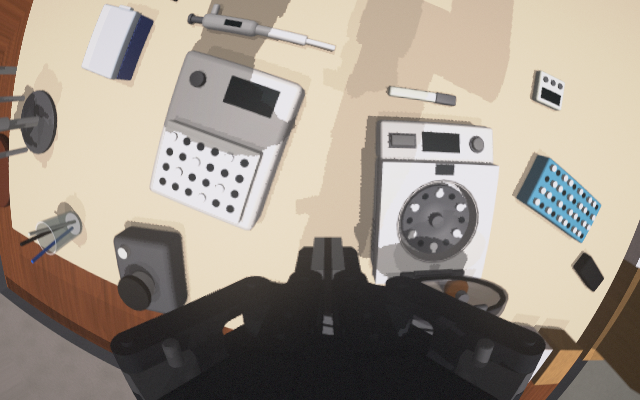

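The wrist view shows the round key at (477,144), the start key at (402,141), the rotor hub at (437,220) and the lid at lower right. I'll cross-check the fit with these and find where the camera sits relative to the TCP.

Run:
```python
from h import *
s=status.sense(); c=optics.calibration('wrist'); print(c)
C=-c['R'].T@c['t']; print('cam in tool',s['ee_rot'].T@(C-s['tcp_pos']))
K=c['intrinsics']; p=P()
def ray(u,v):
    d=np.array([u-K[0,2],v-K[1,2]])/K[0,0]; th=np.hypot(*d); return c['R'].T@np.r_[d/th*np.sin(th),np.cos(th)]
def pf(X):
    q=c['R']@X+c['t']; th=np.arctan2(np.hypot(q[0],q[1]),q[2]); return K[:2,2]+K[0,0]*th*q[:2]/np.hypot(q[0],q[1])
for n,X,o in (('short',[p[3],.062,.07],(477,144)),('start',[p[3],-.062,.07],(402,141)),('hub',[.015,0,.08],(437,220))):
    d=ray(*o);w=C+d*(X[2]-C[2])/d[2]
    print(n,'wrist',w,'fit',own(p,[X])[0],'px',pf(own(p,[X])[0]))
for a in(1.3,1.35,1.4): print(a,[pf(x).round() for x in lid(p,a,[[.165,0,0],[.085,.08,0],[.085,-.08,0],[.176,0,0]])])
a=cv2.imread('pics/w1.png');cv2.imwrite('pics/w1c.png',cv2.resize(a[100:340,350:540],None,fx=2.5,fy=2.5,interpolation=cv2.INTER_CUBIC))
```

```text
{'intrinsics': array([[309.70691629,   0.        , 327.44577621],
       [  0.        , 309.70691629, 199.8536085 ],
       [  0.        ,   0.        ,   1.        ]]), 'R': array([[-2.76718344e-01,  9.60951069e-01, -2.79570168e-05],
       [ 9.25541284e-01,  2.66529461e-01,  2.68952371e-01],
       [ 2.58457520e-01,  7.43981794e-02, -9.63153478e-01]]), 't': array([ 0.17073903, -0.56483711,  0.37606558])}
cam in tool [ 0.06773495  0.00087101 -0.14311796]
short wrist [0.44142746 0.19076318 0.07      ] fit [0.43509222 0.1916733  0.07      ] px [478.68401849 140.37916088]
start wrist [0.47635476 0.07257749 0.07      ] fit [0.46965323 0.07258705 0.07      ] px [403.37635739 136.66487649]
hub wrist [0.57348072 0.16428777 0.08      ] fit [0.56966124 0.16616945 0.08      ] px [438.90968235 218.05428498]
1.3 [array([480., 299.]), array([503., 278.]), array([398., 286.]), array([485., 302.])]
1.35 [array([480., 306.]), array([502., 280.]), array([398., 289.]), array([484., 310.])]
1.4 [array([479., 313.]), array([502., 283.]), array([398., 292.]), array([483., 317.])]
```

View pics/w1c.png

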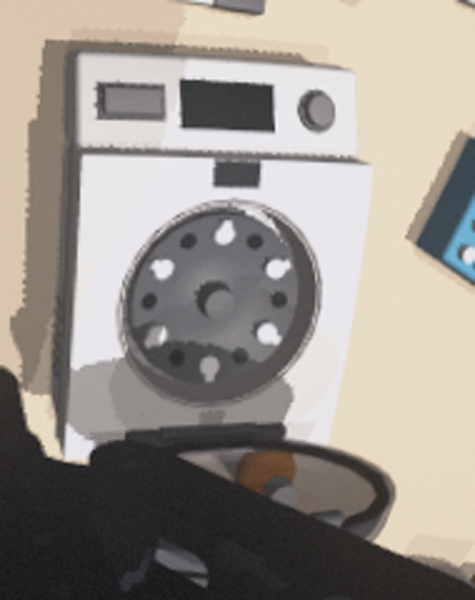

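Emit:
jog_arm(motion=[[[-0.05, 0.0434, 0], [0, 0, 0], -1], [[-0.05, 0.0434, 0], [0, 0, 0], -1], [[-0.05, 0.0434, 0], [0, 0, 0], -1], [[-0.06, 0.0434, 0], [0, 0, 0], -1], [[-0.06, 0.0434, 0], [0, 0, 0], -1], [[-0.06, 0.0434, 0], [0, 0, 0], -1], [[-0.06, 0.0434, 0], [0, 0, 0], -1], [[-0.06, 0.0434, 0], [0, 0, 0], -1]])

```text
clock: 4.82
tcp_pos: [0.6996, 0.1974, 0.3712]
ee_rot: [[-0.962, -0.274, -0.001], [-0.274, 0.962, 0.0], [0.001, 0.001, -1.0]]
ft_force: [2.3, -0.1, -0.3]
width: 0.0001
```

Emit:
jog_arm(motion=[[[0, 0, 0.06], [0, 0, 0], -1], [[0, 0, 0.06], [0, 0, 0], -1], [[0, 0, 0.06], [0, 0, 0], -1], [[0, 0, 0.06], [0, 0, 0], -1], [[0, 0, 0], [0, 0, 0], -1]])

```text
clock: 5.23
tcp_pos: [0.6962, 0.1939, 0.2492]
ee_rot: [[-0.962, -0.274, -0.013], [-0.274, 0.962, -0.003], [0.013, 0.0, -1.0]]
ft_force: [-0.1, -0.8, -1.1]
width: 0.0001
```

Run:
```python
from h import *
rep()
for n in ('scene','top'): cv2.imwrite(f'pics/{n}2.png',optics.grab_frame(n)[:,:,::-1])
a=cv2.imread('pics/scene2.png')[130:340,230:440]; b=cv2.imread('pics/top2.png')[80:260,180:360]
o=np.hstack([cv2.resize(a,(400,400),interpolation=cv2.INTER_CUBIC),cv2.resize(b,(400,400),interpolation=cv2.INTER_CUBIC)]);cv2.imwrite('pics/c2.png',o)
```

```text
t 5.23 own [ 0.1442 -0.0086  0.2492] yaw -2.864 z [-0.013 -0.003 -1.   ] F [-0.1 -0.8 -1.1] w 0.0001 q [ 0.27  0.62  0.64  1.61  0.   -0.01]
```

View pics/c2.png

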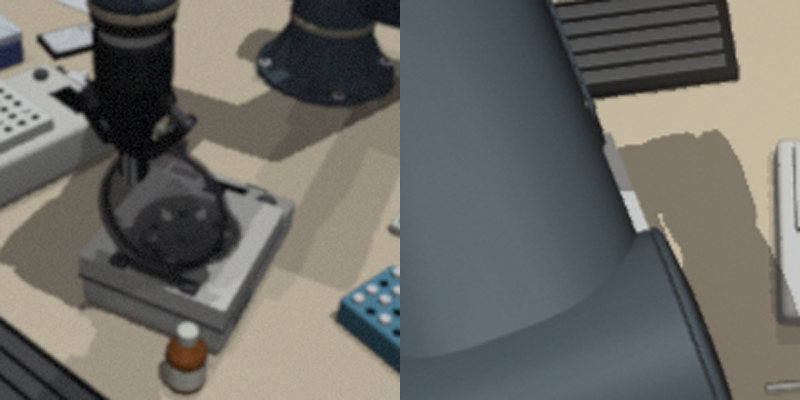

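Run:
```python
from h import *
s=status.sense();c=optics.calibration('scene');p=P()
a=cv2.imread('pics/scene2.png'); S=6;x0,y0=270,190
im=cv2.resize(a[y0:y0+95,x0:x0+110],None,fx=S,fy=S,interpolation=cv2.INTER_CUBIC)
g=lambda X:((proj(c,X)-[x0,y0])*S).astype(int)
cv2.circle(im,tuple(int(v) for v in g([s['tcp_pos']])[0]),4,(0,0,255),1)
th=np.linspace(0,2*np.pi,60)
cv2.polylines(im,[g(lid(p,1.39,np.c_[.085+.062*np.cos(th),.062*np.sin(th),0*th+.03]))],True,(0,255,0))
cv2.imwrite('pics/c3.png',im); print(g([s['tcp_pos']]))
```

```text
[[173 190]]
```

View pics/c3.png

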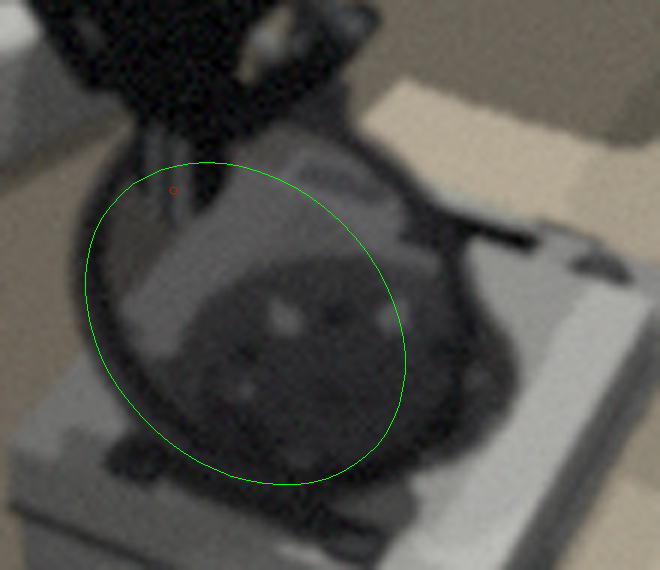

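Run:
```python
from h import *
q=P(); q[0]+=.003; np.save('p.npy',q); rep(); s,o=tcp_own()
pr=o
for a in np.r_[1.45,np.arange(1.35,-.01,-.09)]:
    t=np.array([.1-.135*np.cos(a)+.03*np.sin(a)+.011,0,.088+.135*np.sin(a)+.03*np.cos(a)])
    d=(t-pr)/.5; print(round(a,2),t.round(3),'tool',np.round([-d[0],d[1],-d[2]],4)); pr=t
```

```text
t 5.33 own [ 0.144  -0.0079  0.2573] yaw -2.863 z [-0.002 -0.001 -1.   ] F [ 0.5 -0.3  0.8] w 0.0002 q [ 0.27  0.62  0.66  1.61  0.   -0.01]
1.45 [0.125 0.    0.226] tool [0.039  0.0159 0.0634]
1.35 [0.111 0.    0.226] tool [ 0.0276  0.     -0.0013]
1.26 [0.098 0.    0.226] tool [0.0249 0.     0.0012]
1.17 [0.086 0.    0.224] tool [0.0247 0.     0.0034]
1.08 [0.074 0.    0.221] tool [0.0242 0.     0.0056]
0.99 [0.062 0.    0.217] tool [0.0236 0.     0.0078]
0.9 [0.051 0.    0.212] tool [0.0229 0.     0.0099]
0.81 [0.04  0.    0.206] tool [0.0219 0.     0.0119]
0.72 [0.029 0.    0.2  ] tool [0.0207 0.     0.0138]
0.63 [0.02  0.    0.192] tool [0.0194 0.     0.0156]
0.54 [0.011 0.    0.183] tool [0.0179 0.     0.0173]
0.45 [0.002 0.    0.174] tool [0.0163 0.     0.0188]
0.36 [-0.005  0.     0.164] tool [0.0145 0.     0.0202]
0.27 [-0.011  0.     0.153] tool [0.0127 0.     0.0214]
0.18 [-0.016  0.     0.142] tool [0.0107 0.     0.0225]
0.09 [-0.021  0.     0.13 ] tool [0.0086 0.     0.0233]
-0.0 [-0.024  0.     0.118] tool [0.0065 0.     0.024 ]
```

Emit:
jog_arm(motion=[[[0, 0.008, 0.03], [0, 0, 0], -1], [[0.01, 0.008, 0.025], [0, 0, 0], -1], [[0.02, 0, 0], [0, 0, 0], -1], [[0, 0, 0], [0, 0, 0], -1], [[0, 0, 0], [0, 0, 0], -1]])

```text
clock: 5.75
tcp_pos: [0.6841, 0.1985, 0.2335]
ee_rot: [[-0.961, -0.276, 0.005], [-0.276, 0.961, 0.001], [-0.005, 0.0, -1.0]]
ft_force: [0.6, 0.6, -0.8]
width: -0.0004
```

```bash
python3 -c "
from h import *
rep()"
```

```text
t 5.75 own [0.131  0.     0.2335] yaw -2.862 z [ 0.005  0.001 -1.   ] F [ 0.6  0.6 -0.8] w -0.0004 q [0.28 0.58 0.53 1.52 0.   0.  ]
```

Emit:
jog_arm(motion=[[[0.01, 0, 0.014], [0, 0, 0], -1], [[0.02, 0, 0], [0, 0, 0], -1], [[0.02, 0, 0], [0, 0, 0], -1], [[0.02, 0, 0.001], [0, 0, 0], -1], [[0, 0, 0], [0, 0, 0], -1]])

```text
clock: 6.17
tcp_pos: [0.6496, 0.1884, 0.2251]
ee_rot: [[-0.961, -0.277, 0.003], [-0.277, 0.961, 0.001], [-0.003, 0.0, -1.0]]
ft_force: [0.5, -0.8, 0.7]
width: 0.0001
```

Run:
```python
from h import *
rep()
cv2.imwrite('pics/scene4.png',optics.grab_frame('scene')[:,:,::-1])
a=cv2.imread('pics/scene4.png')
cv2.imwrite('pics/c4.png',cv2.resize(a[180:340,250:410],None,fx=3.7,fy=3.7,interpolation=cv2.INTER_CUBIC))
```

```text
t 6.17 own [ 0.0951 -0.      0.2251] yaw -2.861 z [ 0.003  0.001 -1.   ] F [ 0.5 -0.8  0.7] w 0.0001 q [0.28 0.51 0.38 1.44 0.   0.  ]
```

View pics/c4.png

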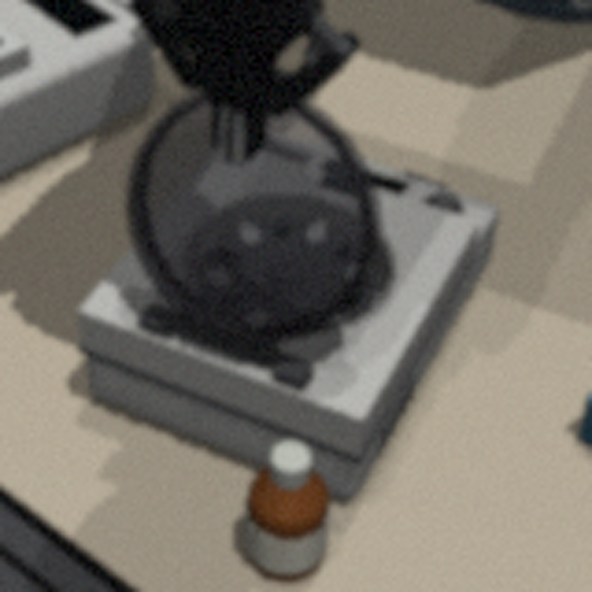

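The fingers are in front of the outer face in this rear view, so they are behind the lid and the lid has begun to turn forward. I'll continue along the arc.

Emit:
jog_arm(motion=[[[0.024, 0, 0.002], [0, 0, 0], -1], [[0.024, 0, 0.005], [0, 0, 0], -1], [[0.024, 0, 0.007], [0, 0, 0], -1], [[0.023, 0, 0.009], [0, 0, 0], -1], [[0.022, 0, 0.011], [0, 0, 0], -1], [[0, 0, 0], [0, 0, 0], -1]])

```text
clock: 6.72
tcp_pos: [0.5927, 0.1721, 0.2061]
ee_rot: [[-0.961, -0.277, 0.0], [-0.277, 0.961, 0.0], [-0.0, 0.0, -1.0]]
ft_force: [0.7, 0.7, 0.6]
width: -0.0
```

Run:
```python
from h import *
rep()
cv2.imwrite('pics/scene5.png',optics.grab_frame('scene')[:,:,::-1])
a=cv2.imread('pics/scene5.png')
cv2.imwrite('pics/c5.png',cv2.resize(a[180:340,250:410],None,fx=3.7,fy=3.7,interpolation=cv2.INTER_CUBIC))
```

```text
t 6.72 own [3.590e-02 1.000e-04 2.061e-01] yaw -2.861 z [ 0.  0. -1.] F [0.7 0.7 0.6] w -0.0 q [0.28 0.41 0.17 1.33 0.   0.  ]
```

View pics/c5.png

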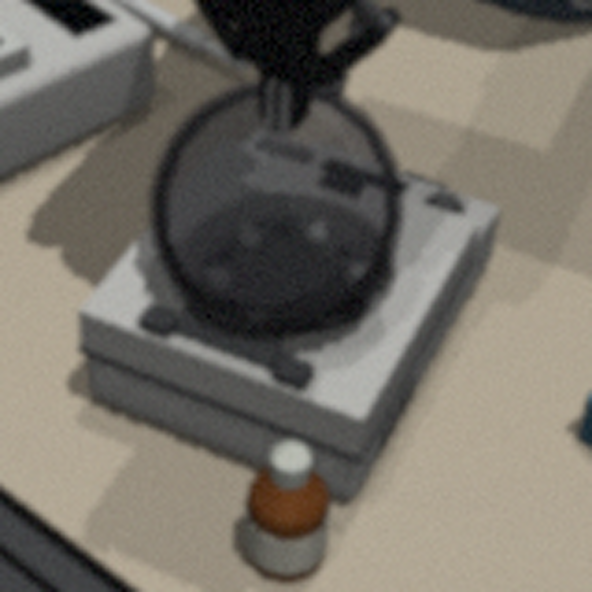

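The lid is following to about 0.8 rad.

Emit:
jog_arm(motion=[[[0.02, 0, 0.014], [0, 0, 0], -1], [[0.02, 0, 0.015], [0, 0, 0], -1], [[0.018, 0, 0.017], [0, 0, 0], -1], [[0.016, 0, 0.019], [0, 0, 0], -1], [[0.014, 0, 0.02], [0, 0, 0], -1], [[0.012, 0, 0.021], [0, 0, 0], -1], [[0, 0, 0], [0, 0, 0], -1]])

```text
clock: 7.35
tcp_pos: [0.5448, 0.1583, 0.1517]
ee_rot: [[-0.961, -0.277, -0.002], [-0.277, 0.961, -0.0], [0.002, 0.0, -1.0]]
ft_force: [0.2, 0.0, -0.4]
width: -0.0001
```

Run:
```python
from h import *
rep()
cv2.imwrite('pics/scene6.png',optics.grab_frame('scene')[:,:,::-1])
a=cv2.imread('pics/scene6.png')
cv2.imwrite('pics/c6.png',cv2.resize(a[180:340,250:410],None,fx=3.7,fy=3.7,interpolation=cv2.INTER_CUBIC))
```

```text
t 7.35 own [-0.0139  0.0002  0.1517] yaw -2.861 z [-0.002 -0.    -1.   ] F [ 0.2  0.  -0.4] w -0.0001 q [ 0.28  0.35 -0.06  1.16  0.    0.  ]
```

View pics/c6.png

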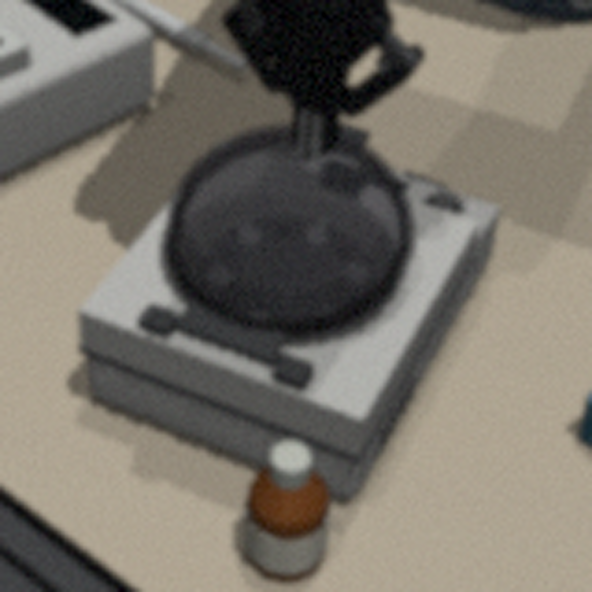

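Emit:
jog_arm(motion=[[[0.006, 0, 0.014], [0, 0, 0], -1], [[0.006, 0, 0.014], [0, 0, 0], -1], [[0.004, 0, 0.014], [0, 0, 0], -1], [[0.003, 0, 0.012], [0, 0, 0], -1], [[0, 0, 0.008], [0, 0, 0], -1], [[0, 0, 0.004], [0, 0, 0], -1], [[0, 0, 0], [0, 0, 0], -1]])

```text
clock: 7.98
tcp_pos: [0.5353, 0.1556, 0.1188]
ee_rot: [[-0.961, -0.278, -0.001], [-0.278, 0.961, -0.0], [0.001, 0.0, -1.0]]
ft_force: [0.6, -0.3, -0.1]
width: 0.0002
```

Run:
```python
from h import *
rep()
```

```text
t 7.98 own [-0.0238  0.0003  0.1188] yaw -2.86 z [-0.001 -0.    -1.   ] F [ 0.6 -0.3 -0.1] w 0.0002 q [ 0.28  0.35 -0.15  1.07  0.    0.  ]
```

Emit:
jog_arm(motion=[[[0, 0, 0.004], [0, 0, 0], -1], [[0, 0, 0], [0, 0, 0], -1], [[0, 0, 0], [0, 0, 0], -1]])

```text
clock: 8.23
tcp_pos: [0.5359, 0.1558, 0.1178]
ee_rot: [[-0.961, -0.278, 0.0], [-0.278, 0.961, 0.0], [-0.0, 0.0, -1.0]]
ft_force: [-1.5, -0.2, 5.0]
width: 0.0001
```

Emit:
jog_arm(motion=[[[0, 0, 0.004], [0, 0, 0], -1], [[0, 0, 0], [0, 0, 0], -1], [[0, 0, 0], [0, 0, 0], -1]])

```text
clock: 8.48
tcp_pos: [0.5359, 0.1558, 0.1175]
ee_rot: [[-0.961, -0.278, 0.002], [-0.278, 0.961, 0.001], [-0.002, 0.0, -1.0]]
ft_force: [-7.3, -1.8, 19.5]
width: -0.0002
```

The TCP stopped firmly at 117.5 mm (19.5 N), which is the shut height. I'll lift off and move toward the key to look.

Emit:
jog_arm(motion=[[[0, 0, -0.03], [0, 0, 0], -1], [[0, 0, -0.05], [0, 0, 0], -1], [[0, 0, -0.05], [0, 0, 0], -1], [[0.055, 0.041, -0.03], [0, 0, 0], -1], [[0.055, 0.041, 0], [0, 0, 0], -1], [[0.055, 0.041, 0], [0, 0, 0], -1], [[0, 0, 0], [0, 0, 0], -1], [[0, 0, 0], [0, 0, 0], -1]])

```text
clock: 9.15
tcp_pos: [0.4386, 0.1925, 0.196]
ee_rot: [[-0.96, -0.279, 0.001], [-0.279, 0.96, 0.001], [-0.001, 0.0, -1.0]]
ft_force: [0.1, 0.2, 0.5]
width: -0.0003
```

Run:
```python
from h import *
rep()
c=optics.calibration('wrist'); s=status.sense()
im=optics.grab_frame('wrist'); cv2.imwrite('pics/w7.png',im[:,:,::-1]); np.savez('w7.npz',**c,tcp=s['tcp_pos'])
cv2.imwrite('pics/scene7.png',optics.grab_frame('scene')[:,:,::-1])
a=cv2.imread('pics/scene7.png')
cv2.imwrite('pics/c7.png',cv2.resize(a[180:340,250:410],None,fx=3.7,fy=3.7,interpolation=cv2.INTER_CUBIC))
```

```text
t 9.15 own [-0.1064  0.0627  0.196 ] yaw -2.858 z [ 0.001  0.001 -1.   ] F [0.1 0.2 0.5] w -0.0003 q [ 0.41  0.17 -0.19  1.21  0.    0.13]
```

View pics/c7.png

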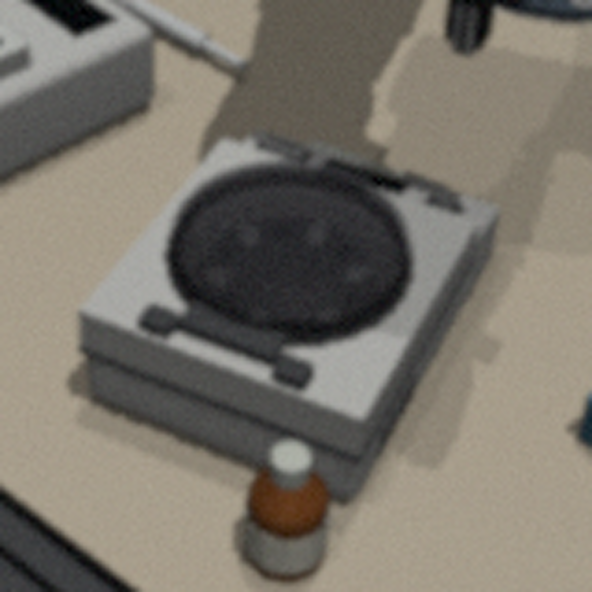

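View pics/w7.png

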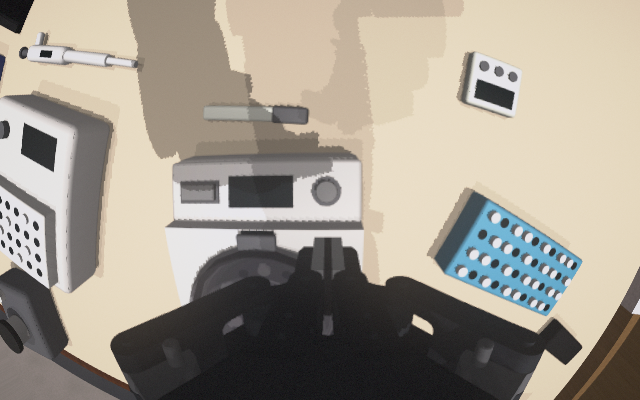

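The lid lies flat and shut. The key is at about (326,190) and the start key at (199,191) in the wrist view; locating it now.

Run:
```python
from h import *
c=np.load('w7.npz');K=c['intrinsics'];p=P()
C=-c['R'].T@c['t']
def ray(u,v):
    d=np.array([u-K[0,2],v-K[1,2]])/K[0,0]; th=np.hypot(*d); return c['R'].T@np.r_[d/th*np.sin(th),np.cos(th)]
for u,v in((326,189),(199,190)):
    d=ray(u,v);w=C+d*(.07-C[2])/d[2]; e=w-[p[0],p[1],0]; cc,s=np.cos(p[2]),np.sin(p[2]); print(w,'own',cc*e[0]+s*e[1],-s*e[0]+cc*e[1])
a=cv2.imread('pics/w7.png');cv2.imwrite('pics/w7c.png',cv2.resize(a[145:265,160:380],None,fx=3.5,fy=3.5,interpolation=cv2.INTER_CUBIC))
```

```text
[0.43646405 0.1914841  0.07      ] own -0.10874446063147587 0.062272089513763465
[0.47065789 0.07577621 0.07      ] own -0.10815547756885412 -0.05838107569956824
```

View pics/w7c.png

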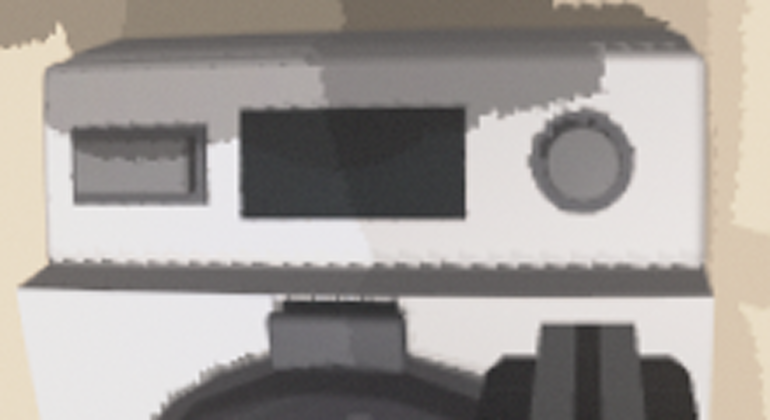

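Emit:
jog_arm(motion=[[[0.0155, -0.001, 0], [0, -0.134, 0], -1], [[0, 0, 0], [0, -0.133, 0], -1], [[0, 0, 0], [0, 0, 0], -1], [[0, 0, 0], [0, 0, 0], -1]])

```text
clock: 9.58
tcp_pos: [0.4316, 0.1885, 0.1955]
ee_rot: [[-0.94, -0.277, 0.199], [-0.271, 0.961, 0.057], [-0.207, -0.0, -0.978]]
ft_force: [0.9, 0.2, -0.8]
width: 0.0003
```

```bash
cat > k.py <<'E'
from h import *
rep(); s,o=tcp_own(); R=s['ee_rot']; p=P()
key=own(p,[[-.108,.062,.07]])[0]
print('key in tool axes /0.5', (R.T@(key-s['tcp_pos'])/.5).round(4), 'zown', np.cos(p[2])*R[0,2]+np.sin(p[2])*R[1,2])
E
python3 k.py
```

```text
t 9.58 own [-0.1143  0.0608  0.1955] yaw -2.861 z [ 0.199  0.057 -0.978] F [ 0.9  0.2 -0.8] w 0.0003 q [ 0.43  0.01 -0.4   0.95 -0.03  0.15]
key in tool axes /0.5 [0.0397 0.0024 0.2482] zown 0.20703128075216842
```

Emit:
jog_arm(motion=[[[0.02, 0.002, 0.04], [0, 0, 0], -1], [[0.02, 0, 0.05], [0, 0, 0], -1], [[0, 0, 0.05], [0, 0, 0], -1], [[0, 0, 0.04], [0, 0, 0], -1], [[0, 0, 0.03], [0, 0, 0], -1], [[0, 0, 0], [0, 0, 0], -1], [[0, 0, 0], [0, 0, 0], -1]])

```text
clock: 10.17
tcp_pos: [0.4354, 0.1911, 0.0884]
ee_rot: [[-0.94, -0.277, 0.198], [-0.271, 0.961, 0.057], [-0.206, -0.0, -0.979]]
ft_force: [0.1, 0.9, 1.0]
width: 0.0
```

```bash
python3 k.py
python3 - <<'E'
from h import *
im=optics.grab_frame('wrist')[:,:,::-1]; cv2.imwrite('pics/w8.png',im)
cv2.imwrite('pics/w8c.png',cv2.resize(im[100:300,180:440],None,fx=3,fy=3,interpolation=cv2.INTER_CUBIC))
E
```

```text
t 10.17 own [-0.1099  0.0622  0.0884] yaw -2.861 z [ 0.198  0.057 -0.979] F [0.1 0.9 1. ] w 0.0 q [ 0.43  0.12 -0.59  0.66 -0.03  0.15]
key in tool axes /0.5 [ 0.0038 -0.0003  0.0369] zown 0.20590093200764636
```

View pics/w8c.png

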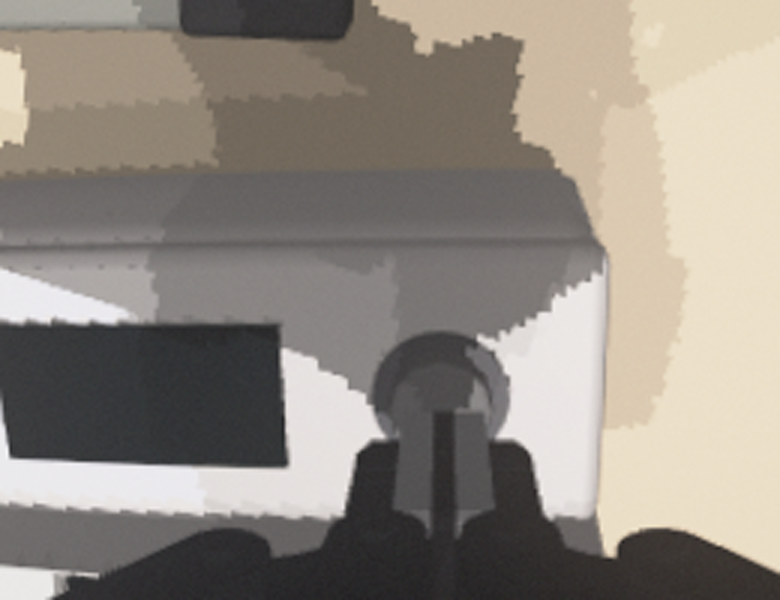

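The fingertips are centred on the key laterally and 18 mm above it. Now descending to press.

Emit:
jog_arm(motion=[[[0.003, 0, 0.01], [0, 0, 0], -1], [[0, 0, 0.01], [0, 0, 0], -1], [[0, 0, 0.01], [0, 0, 0], -1], [[0, 0, 0], [0, 0, 0], -1], [[0, 0, 0], [0, 0, 0], -1]])

```text
clock: 10.63
tcp_pos: [0.4355, 0.1913, 0.0736]
ee_rot: [[-0.94, -0.278, 0.2], [-0.272, 0.961, 0.058], [-0.208, 0.0, -0.978]]
ft_force: [-0.6, 0.0, -0.3]
width: 0.0002
```

```bash
python3 k.py
```

```text
t 10.63 own [-0.1097  0.0623  0.0736] yaw -2.86 z [ 0.2    0.058 -0.978] F [-0.6  0.  -0.3] w 0.0002 q [ 0.43  0.14 -0.62  0.61 -0.03  0.15]
key in tool axes /0.5 [-0.0019 -0.0007  0.0077] zown 0.20780929251113905
```

Emit:
jog_arm(motion=[[[0, 0, 0.006], [0, 0, 0], -1], [[0, 0, 0.005], [0, 0, 0], -1], [[0, 0, 0], [0, 0, 0], -1]])

```text
clock: 10.88
tcp_pos: [0.437, 0.1918, 0.0683]
ee_rot: [[-0.94, -0.278, 0.2], [-0.271, 0.961, 0.058], [-0.209, 0.0, -0.978]]
ft_force: [-0.5, 0.5, 2.2]
width: 0.0001
```

Emit:
jog_arm(motion=[[[0, 0, 0.005], [0, 0, 0], -1], [[0, 0, 0.003], [0, 0, 0], -1], [[0, 0, 0], [0, 0, 0], -1], [[0, 0, 0], [0, 0, 0], -1]])

```text
clock: 11.22
tcp_pos: [0.4377, 0.192, 0.0655]
ee_rot: [[-0.939, -0.278, 0.201], [-0.271, 0.961, 0.058], [-0.209, 0.0, -0.978]]
ft_force: [-7.5, -2.7, 20.1]
width: 0.0001
```

```bash
python3 k.py
```

```text
t 11.22 own [-0.1074  0.0624  0.0655] yaw -2.86 z [ 0.201  0.058 -0.978] F [-7.5 -2.7 20.1] w 0.0001 q [ 0.43  0.15 -0.63  0.59 -0.03  0.15]
key in tool axes /0.5 [-0.0008 -0.0009 -0.0091] zown 0.20937618990166906
```

The key is bottomed (20 N against the stop). Holding it for over 3 s.

Emit:
jog_arm(motion=[[[0, 0, 0], [0, 0, 0], -1], [[0, 0, 0], [0, 0, 0], -1], [[0, 0, 0], [0, 0, 0], -1], [[0, 0, 0], [0, 0, 0], -1], [[0, 0, 0], [0, 0, 0], -1], [[0, 0, 0], [0, 0, 0], -1], [[0, 0, 0], [0, 0, 0], -1], [[0, 0, 0], [0, 0, 0], -1]])

```text
clock: 11.88
tcp_pos: [0.4377, 0.192, 0.0655]
ee_rot: [[-0.939, -0.278, 0.201], [-0.271, 0.961, 0.058], [-0.209, 0.0, -0.978]]
ft_force: [-8.1, -2.3, 20.1]
width: -0.0002
```

Emit:
jog_arm(motion=[[[0, 0, 0], [0, 0, 0], -1], [[0, 0, 0], [0, 0, 0], -1], [[0, 0, 0], [0, 0, 0], -1], [[0, 0, 0], [0, 0, 0], -1], [[0, 0, 0], [0, 0, 0], -1], [[0, 0, 0], [0, 0, 0], -1], [[0, 0, 0], [0, 0, 0], -1], [[0, 0, 0], [0, 0, 0], -1]])

```text
clock: 12.55
tcp_pos: [0.4377, 0.192, 0.0655]
ee_rot: [[-0.939, -0.278, 0.201], [-0.271, 0.961, 0.058], [-0.209, 0.0, -0.978]]
ft_force: [-8.2, -3.3, 19.8]
width: 0.0
```

Emit:
jog_arm(motion=[[[0, 0, 0], [0, 0, 0], -1], [[0, 0, 0], [0, 0, 0], -1], [[0, 0, 0], [0, 0, 0], -1], [[0, 0, 0], [0, 0, 0], -1], [[0, 0, 0], [0, 0, 0], -1], [[0, 0, 0], [0, 0, 0], -1], [[0, 0, 0], [0, 0, 0], -1], [[0, 0, 0], [0, 0, 0], -1]])

```text
clock: 13.22
tcp_pos: [0.4377, 0.192, 0.0655]
ee_rot: [[-0.939, -0.278, 0.201], [-0.271, 0.961, 0.058], [-0.209, 0.0, -0.978]]
ft_force: [-8.5, -2.7, 21.0]
width: -0.0004
```

Emit:
jog_arm(motion=[[[0, 0, 0], [0, 0, 0], -1], [[0, 0, 0], [0, 0, 0], -1], [[0, 0, 0], [0, 0, 0], -1], [[0, 0, 0], [0, 0, 0], -1], [[0, 0, 0], [0, 0, 0], -1], [[0, 0, 0], [0, 0, 0], -1], [[0, 0, 0], [0, 0, 0], -1], [[0, 0, 0], [0, 0, 0], -1]])

```text
clock: 13.88
tcp_pos: [0.4377, 0.192, 0.0655]
ee_rot: [[-0.939, -0.278, 0.201], [-0.271, 0.961, 0.059], [-0.209, 0.0, -0.978]]
ft_force: [-8.7, -3.1, 20.6]
width: 0.0001
```

Emit:
jog_arm(motion=[[[0, 0, 0], [0, 0, 0], -1], [[0, 0, 0], [0, 0, 0], -1], [[0, 0, 0], [0, 0, 0], -1], [[0, 0, 0], [0, 0, 0], -1], [[0, 0, 0], [0, 0, 0], -1], [[0, 0, 0], [0, 0, 0], -1], [[0, 0, 0], [0, 0, 0], -1], [[0, 0, 0], [0, 0, 0], -1]])

```text
clock: 14.55
tcp_pos: [0.4377, 0.192, 0.0655]
ee_rot: [[-0.939, -0.278, 0.201], [-0.271, 0.961, 0.058], [-0.209, 0.0, -0.978]]
ft_force: [-8.3, -3.3, 19.8]
width: 0.0001
```

Emit:
jog_arm(motion=[[[0, 0, 0], [0, 0, 0], -1], [[0, 0, 0], [0, 0, 0], -1], [[0, 0, 0], [0, 0, 0], -1], [[0, 0, 0], [0, 0, 0], -1], [[0, 0, 0], [0, 0, 0], -1], [[0, 0, 0], [0, 0, 0], -1], [[0, 0, 0], [0, 0, 0], -1], [[0, 0, 0], [0, 0, 0], -1]])

```text
clock: 15.22
tcp_pos: [0.4377, 0.192, 0.0655]
ee_rot: [[-0.939, -0.278, 0.201], [-0.271, 0.961, 0.058], [-0.209, 0.0, -0.978]]
ft_force: [-8.0, -3.0, 19.9]
width: -0.0002
```

```bash
python3 k.py
python3 - <<'E'
from h import *
im=optics.grab_frame('wrist')[:,:,::-1]; cv2.imwrite('pics/w9.png',im)
cv2.imwrite('pics/w9c.png',cv2.resize(im[100:300,180:440],None,fx=3,fy=3,interpolation=cv2.INTER_CUBIC))
E
```

```text
t 15.22 own [-0.1074  0.0624  0.0655] yaw -2.86 z [ 0.201  0.058 -0.978] F [-8.  -3.  19.9] w -0.0002 q [ 0.43  0.15 -0.63  0.59 -0.03  0.15]
key in tool axes /0.5 [-0.0008 -0.0009 -0.0091] zown 0.20944665157398326
```

View pics/w9c.png

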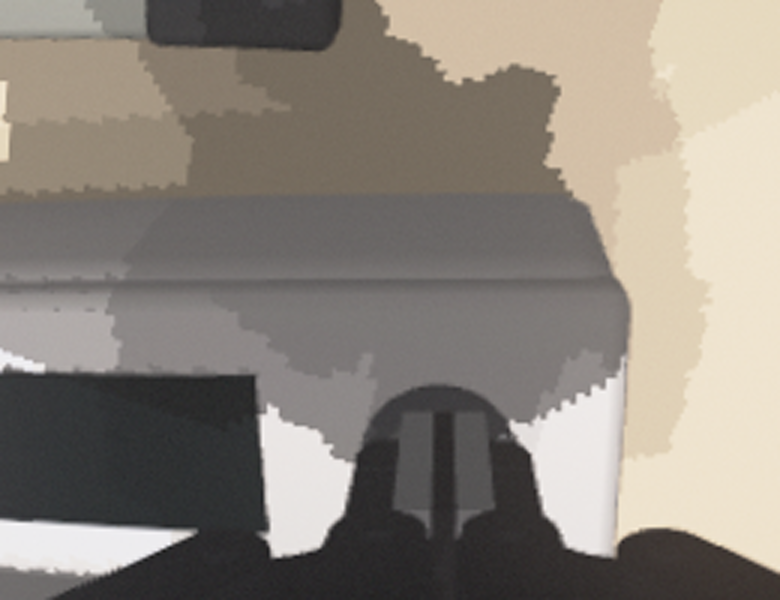

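Held for about 4 s at steady force, with the fingertips on the key. Releasing along the tool axis.

Emit:
jog_arm(motion=[[[0, 0, -0.02], [0, 0, 0], -1], [[0, 0, -0.03], [0, 0, 0], -1], [[0, 0, -0.06], [0, 0, 0], -1], [[0, 0, -0.06], [0, 0, 0], -1], [[0, 0, -0.06], [0, 0, 0], -1], [[0, 0, 0], [0, 0, 0], -1], [[0, 0, 0], [0, 0, 0], -1], [[0, 0, 0], [0, 0, 0], -1]])

```text
clock: 15.93
tcp_pos: [0.4143, 0.1851, 0.1763]
ee_rot: [[-0.94, -0.278, 0.2], [-0.272, 0.961, 0.058], [-0.208, 0.0, -0.978]]
ft_force: [1.1, -0.5, -0.7]
width: 0.0001
```

```bash
python3 k.py
python3 - <<'E'
from h import *
im=optics.grab_frame('wrist')[:,:,::-1]; cv2.imwrite('pics/w10.png',im)
im=optics.grab_frame('scene')[:,:,::-1]; cv2.imwrite('pics/scene10.png',im)
E
```

```text
t 15.93 own [-0.1318  0.0623  0.1763] yaw -2.86 z [ 0.2    0.058 -0.978] F [ 1.1 -0.5 -0.7] w 0.0001 q [ 0.44 -0.01 -0.47  0.9  -0.03  0.16]
key in tool axes /0.5 [-0.0023 -0.0006  0.2179] zown 0.20784610336892861
```

View pics/w10.png

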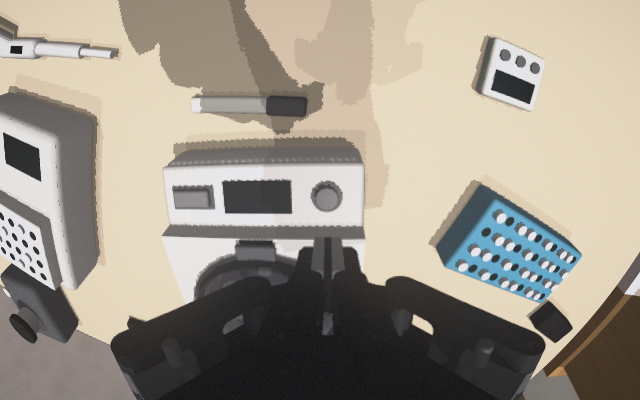

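View pics/scene10.png

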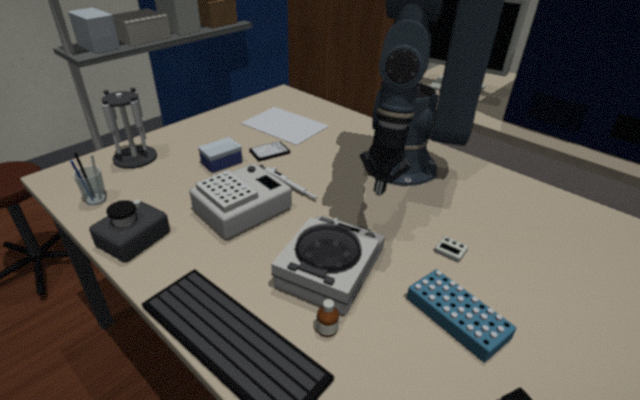

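The lid is flat and shut, the round key at (326,196) is up again, and the bystanders are in place. The arm is clear, so I'm handing in.

```bash
python3 -c "
from bench import bot
print(bot.sign_off())"
```

```text
the job is handed in; nothing more can be done
None
```

I closed the lid with the shut fingertips, pushing its outer face slowly along the hinge arc. I then held the round short-spin key down for about 4 s, released it, backed clear and handed in at about 16 s on the clock. The hand-in gave no verdict, and I had no direct reading of the lid or key joints.

- **Lid:** the fingertips stopped firmly at 117.5 mm with about 20 N, against a shut height of 118 mm. Later pictures show it lying flat.
- **Round key:** it sat at its stop, about 4.5 mm below my estimated top, at a steady 20 N or so from 11.2 to 15.2 s. The last wrist picture shows it standing up again.
- **Everything else:** the start key was never approached. The bystanders visible in the final pictures look where they were at the start, and the force on the tool had returned to about zero with the arm clear.
- **Disagreement:** the top and wrist cameras differed by 4–7 mm in the centrifuge's x position. I used a value in between, and a closer wrist view of the key agreed with it to within about 1 mm.

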